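# Pack out a kiln prop and lay the shelf strip

## Robot

A 6-joint arm with a two-finger parallel gripper is mounted at the origin on the work surface. World frame = base frame: x ahead of the robot, y to its left, z up, the work surface at z = 0. Lengths are in m, angles in rad, forces in N, time in s.
With the tool pointing down it reaches from about 0.35 to 0.925 m from the base axis. Payload 6.4 kg.
Tool frame: the origin (TCP) lies midway between the tips of the shut fingers; the grasp point (between the pads) lies env.grip_depth behind it (env.grip_depth is the distance from the TCP to the grasp point, in m); z points along the fingers, y is the line along which they close (so a half turn about z gives the same grasp; the last joint's range is limited). The gripper opens to 85 mm and grips with 20 to 120 N. Pads are 22 mm wide; open, the fingers measure 114 mm over their backs; the gripper's body (76 mm by 85 mm) begins 54 mm behind the grasp point. The pads swing forward as they close: fully open they stand 13 mm farther back than shut.
Start: joints at [1.002, 0.245, 1.558, -0, 1.339, -0.174], TCP at [0.25, 0.6, 0.231] pointing down, gripper open.
Joint ranges: [-3.13, 3.13], [-1.02, 2.26], [0.13, 2.54], [-0.95, 4.09], [0.21, 2.88], [-2.74, 2.74]. Speed limits (rad/s): [2.57, 2.57, 3.14, 3.14, 3.14, 3.14].

## Interface

Orientations are given as a rotation vector (axis times angle).
In Python, from bench import env gives the robot as it stands.
- The arm moves only by the tool play_rows, never from a script. Its argument "motion" is a list of rows, each a list of 3 entries, a list of its own where there are three numbers: the shift along the world's x, y, z as a fraction of full scale, then the turn, a rotation vector about the world's x, y, z as a fraction of full scale, then the opening in per cent of the stroke, from 0 (shut) to 100 (fully open). A call has exactly 8 rows; each row is the pose to reach, as a shift and turn from the pose commanded when the call began; what a row does not reach only later rows make up. Full scale, the value 1, is 0.1 m for a shift and pi/2 rad for a turn. A row lasts 1/12 s, in which the tool goes at most 41.7 mm and 7.16 degrees, less where a joint would pass 70% of its speed; a pose out of reach is approached as far as the arm can. A call with a number of a shift or a turn outside -1 to 1 is refused whole. A call with a gripper value outside its range is refused whole. The fingers move at their own pace and stop on an object; the grip force is fixed at half the most. Time passes only in rows, so rows that repeat a pose let the fingers close, or fill a call up. It gives the time, the measured TCP pose, the force, the opening and the grip force at its end, in the units of the state.
- env.get_state(): the state, without advancing time (a new reading comes with each control period).
- env.read_camera(name): name is "side" or "top"; returns a dict with "pixels" (384x512x3 uint8, blue, green, red), "fx", "fy", "cx", "cy" (pixels), "D" ([k1, k2, p1, p2, k3] as OpenCV has them; the pictures are not rectified), "R" (3x3) and "t" (3): a world point X has camera coordinates R X + t. Camera axes: x right, y down, z forward; pixel columns grow to the right and rows downward; lengths in m; the calibration is good to about 2 mm. A picture is of the moment at which its call begins. There is no depth.
- env.hand_in(): hands the job in; it is judged then, once.
The state is a dict: "time_s": time; "qpos": joint angles; "qvel": joint speeds; "tau": joint torques, N m; "tcp_pos": TCP position; "orientation": TCP orientation; "wrist_force": force on the tool from outside, world axes, zero at the start; "wrist_torque": the same for the moment, N m; "gripper_width": finger opening in m; "grasp_force": force on a finger pad.
Only numpy, scipy, OpenCV 4.12 (cv2) and the standard library are available. Lean on these libraries where they do the work, as an engineer would, in place of code of your own. Each camera call takes 0.05 s, during which the arm holds its last target. There are 200 camera calls.

## Task

The short kiln prop standing next to the tall prop is too low: pack it out with spacers stacked on top so that it comes up level with the tall prop, and lay the kiln shelf strip across the two so that it lies level, each end resting centrally on its support. Leave all the props standing where they are, and do not disturb the pots and tools lying about.

Things in the scene. Friction and masses are not known exactly. Their poses are not given: they have to be found in the camera images.
- tall_prop_top (a point): Tall kiln prop: an upright square hollow fireclay block, 56 x 56 mm and 96 mm tall, loose on the bench (about 0.5 kg). This point: centre of its top face.
- short_66_top (a point): Short kiln prop, 56 x 56 mm, 66 mm tall, square hollow fireclay block standing loose on the bench. This point: centre of its top face. One of the three short props, a different one each time, stands 180 mm (centre to centre) from the tall prop: that is the tall prop's partner; the other two stand more than 220 mm from the tall prop, as spares.
- short_54_top (a point): Short kiln prop, 56 x 56 mm, 54 mm tall, square hollow fireclay block standing loose on the bench. This point: centre of its top face. One of the three short props, a different one each time, stands 180 mm (centre to centre) from the tall prop: that is the tall prop's partner; the other two stand more than 220 mm from the tall prop, as spares.
- short_36_top (a point): Short kiln prop, 56 x 56 mm, 36 mm tall, square hollow fireclay block standing loose on the bench. This point: centre of its top face. One of the three short props, a different one each time, stands 180 mm (centre to centre) from the tall prop: that is the tall prop's partner; the other two stand more than 220 mm from the tall prop, as spares.
- spacer_12_mid (a point): Kiln spacer, flat square fireclay block with a small hole through it, 46 x 46 mm, 12 mm thick, lying flat on the bench. This point: its centre, half-way up; x and y axes square to its sides, z up. Spacers may be stacked; some two of the four make up the partner's shortfall exactly, any wrong choice is at least 6 mm out.
- spacer_18_mid (a point): Kiln spacer, flat square fireclay block with a small hole through it, 46 x 46 mm, 18 mm thick, lying flat on the bench. This point: its centre, half-way up; x and y axes square to its sides, z up. Spacers may be stacked; some two of the four make up the partner's shortfall exactly, any wrong choice is at least 6 mm out.
- spacer_24_mid (a point): Kiln spacer, flat square fireclay block with a small hole through it, 46 x 46 mm, 24 mm thick, lying flat on the bench. This point: its centre, half-way up; x and y axes square to its sides, z up. Spacers may be stacked; some two of the four make up the partner's shortfall exactly, any wrong choice is at least 6 mm out.
- spacer_36_mid (a point): Kiln spacer, flat square fireclay block with a small hole through it, 46 x 46 mm, 36 mm thick, lying flat on the bench. This point: its centre, half-way up; x and y axes square to its sides, z up. Spacers may be stacked; some two of the four make up the partner's shortfall exactly, any wrong choice is at least 6 mm out.
- shelf_mid (a point): Kiln shelf strip: a flat fireclay bar 240 mm long (x), 60 mm wide (y), 12 mm thick (z), about 0.35 kg, lying flat on the bench. This point: its centre, half-way up.
- shelf_a (a point): Point on the shelf strip's long centre line, half-way up, 90 mm from its centre towards its +x end (30 mm in from that end): this much in from each end is meant to lie over the middle of a prop. Either end may lie on either prop.
- shelf_b (a point): Point on the shelf strip's long centre line, half-way up, 90 mm from its centre towards its -x end (30 mm in from that end): this much in from each end is meant to lie over the middle of a prop. Either end may lie on either prop.
- bowl: Bystander: grey bowl, 130 mm across the rim, 50 mm high, upright. Origin: centre of its underside.
- mug: Bystander: pale mug, 80 mm across, 90 mm high, upright. Origin: centre of its underside.
- jar: Bystander: dark jar with a white cap, 64 mm across, 70 mm high, upright. Origin: centre of its underside.
- brush: Bystander: brush 160 mm long, under 30 mm high, lying between the tall prop and its partner. Origin: on its underside, about mid-length; x along it.
- rib: Bystander: flat wooden potter's rib, 100 x 50 x 6 mm, lying on the bench near the robot. Origin: centre of its underside.
There are look-alikes about, which are no part of the job. What is shaped like the part that bears spacer_36_mid but blue is not meant. What is shaped like the part that bears spacer_24_mid but yellow is not meant.

How it is judged:
At the end, for the whole second after the job is handed in: The shelf strip lies at rest and level (within 1 degree) with its underside at the tall prop's height (within 4 mm), borne by the tall prop and by a spacer; each of its two support points lies within 25 mm of the middle of its prop, seen from above; no prop has been shifted by more than 25 mm (angle between shelf_mid's own z axis and vertical below 0.017 rad and height (world z) of shelf_mid between 0.098 and 0.106 m and ((horizontal distance between shelf_a and tall_prop_top below 0.025 m and (horizontal distance between shelf_b and short_66_top below 0.025 m or horizontal distance between shelf_b and short_54_top below 0.025 m or horizontal distance between shelf_b and short_36_top below 0.025 m)) or (horizontal distance between shelf_b and tall_prop_top below 0.025 m and (horizontal distance between shelf_a and short_66_top below 0.025 m or horizontal distance between shelf_a and short_54_top below 0.025 m or horizontal distance between shelf_a and short_36_top below 0.025 m))) and contact force between shelf and tall_prop above 0.2 N and (contact force between shelf and spacer_12 above 0.2 N or contact force between shelf and spacer_18 above 0.2 N or contact force between shelf and spacer_24 above 0.2 N or contact force between shelf and spacer_36 above 0.2 N) and linear speed of shelf below 0.01 m/s and distance of each of tall_prop_top, short_66_top, short_54_top, short_36_top from where it was at the start of the episode below 0.025 m); the robot touches nothing.
It fails at once if a bystander (bowl, mug, jar, brush or rib) is moved by more than 40 mm (distance of any of bowl, mug, jar, brush, rib from where it was at the start of the episode above 0.04 m).
It also fails if it takes over 69 s, if anything falls off the work surface, if the arm or the gripper's body presses on something with over 40 N, if the wrist force passes 120 N, or if a joint passes its speed limit or range.

## Working session

There is one attempt and no reset: what is moved stays moved. The work goes in short steps, Python scripts to look and compute and a tool call to move; the robot and the scene stay as the last step left them, time stands still between calls to the robot, and variables do not carry over. Pictures are saved under pics/ and viewed, at most 10 in all, crops included, and the job is handed in when it is done.

Besides the shell and the picture viewer there is one more tool, called after "Call:" as name(argument=value, ...), one argument or row to a line, values as JSON. play_rows: Moves the arm, as the interface text tells. Its arguments: {"type":"object","properties":{"motion":{"type":"array"}},"required":["motion"]}

```bash
mkdir -p pics
cat > h.py <<'E'
import numpy as np, cv2
from bench import env
def shot(name,fn):
    c=env.read_camera(name); cv2.imwrite('pics/'+fn+'.png',c['pixels']); np.save('pics/'+fn+'.npy',{k:c[k] for k in c},allow_pickle=True); return c
def load(fn): return np.load('pics/'+fn+'.npy',allow_pickle=True).item()
def K(c): return np.array([[c['fx'],0,c['cx']],[0,c['fy'],c['cy']],[0,0,1.]])
def w(c,uv,z):
    u=cv2.undistortPoints(np.array([[uv]],float),K(c),np.array(c['D'],float))[0,0]
    R=np.array(c['R']);t=np.array(c['t']); d=R.T@np.array([u[0],u[1],1]); o=-R.T@t
    return o+d*(z-o[2])/d[2]
def crop(c,fn,u0,u1,v0,v1,s):
    cv2.imwrite('pics/'+fn+'.png',cv2.resize(c['pixels'][v0:v1,u0:u1],None,fx=s,fy=s,interpolation=cv2.INTER_CUBIC))
E
python3 - <<'E'
from h import *
for n in ('top','side'):
    c=shot(n,n+'0'); crop(c,n+'0b',0,512,0,384,1.5625); print(n,-np.array(c['R']).T@c['t'],c['fx'],np.round(c['R'],2).tolist())
s=env.get_state(); print(s['tcp_pos'],s['orientation'],s['time_s'],env.grip_depth,s['wrist_force'])
E
```

```text
top [0.38768583 0.03737344 1.00573379] 360.25122394317845 [[0.01, -1.0, 0.04], [-0.99, -0.01, -0.14], [0.14, -0.04, -0.99]]
side [ 0.42303328 -0.85663682  0.96514992] 464.42423460550043 [[0.99, -0.11, 0.02], [-0.06, -0.69, -0.72], [0.09, 0.72, -0.69]]
[0.24970202 0.5995512  0.23024583] [-6.15963319e-01 -3.07991560e+00  2.69244894e-03] 0.1 0.0187 [0.58588108 0.21129438 0.29453801]
```

View pics/top0b.png

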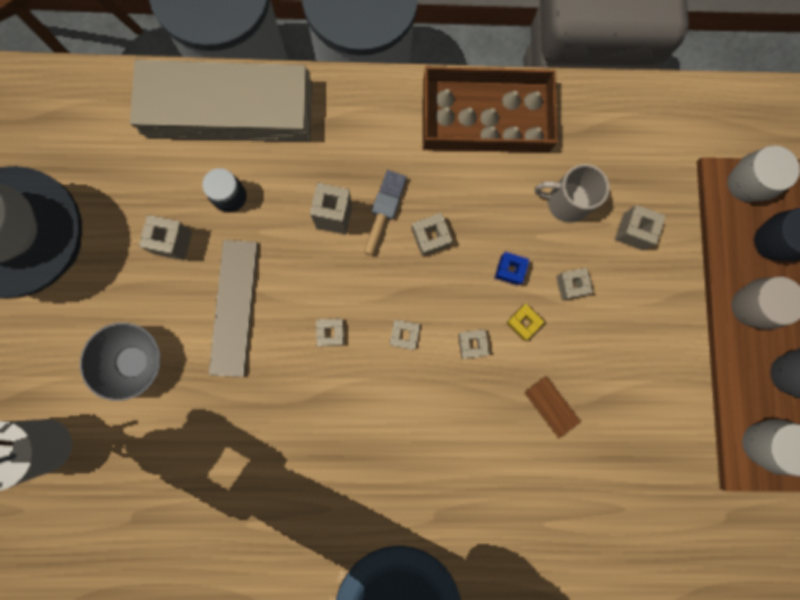

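View pics/side0b.png

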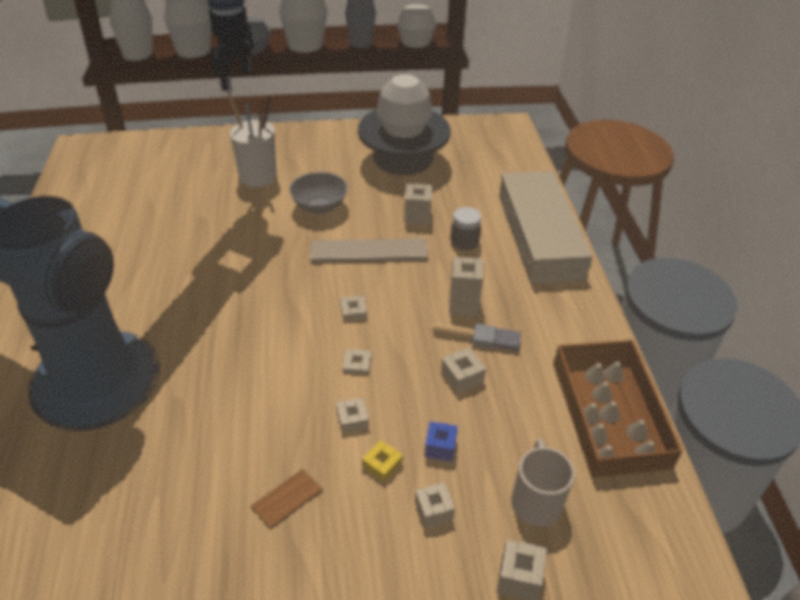

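The top view shows the tall prop at (331,202), its partner at (433,233), and spare props at (163,235) and (643,226). The fireclay spacers are at (330,332), (406,334), (474,343) and (577,283). The look-alikes to avoid are blue at (513,268) and yellow at (526,322). The shelf is at (235,308). Next I'll crop closer to get the heights.

Run:
```python
from h import *
c=load('side0'); 
crop(c,'sA',205,325,150,290,4)   # spacers + partner + tall
c=load('top0'); crop(c,'tA',190,400,110,235,3.8)
```

```text
(no output)
```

View pics/sA.png

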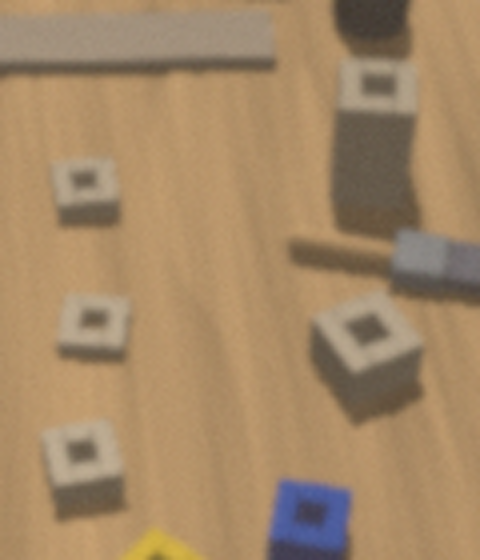

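View pics/tA.png

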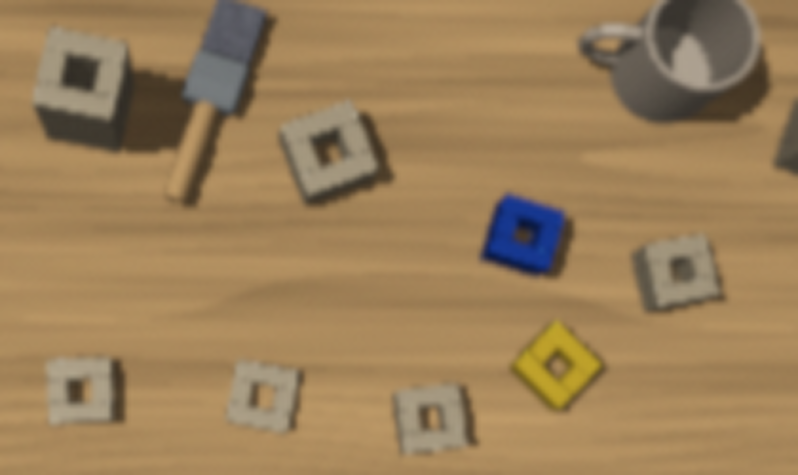

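```bash
cat >> h.py <<'E'
def nat(p,s,u0=0,v0=0): return ((p[0]+.5)/s-.5+u0,(p[1]+.5)/s-.5+v0)
def tri(c1,p1,c2,p2):
    A=[];b=[]
    for c,p in((c1,p1),(c2,p2)):
        a=w(c,p,0);d=w(c,p,.1)-a;d/=np.linalg.norm(d);P=np.eye(3)-np.outer(d,d);A.append(P);b.append(P@a)
    return np.linalg.lstsq(np.vstack(A),np.hstack(b),rcond=None)[0]
E
python3 - <<'E'
from h import *
t=load('top0');s=load('side0')
T=lambda p:nat(p,3.8,190,110)
S=lambda p:nat(p,4,205,150)
F=lambda p:nat(p,1.5625)
o=dict(tall=((81,73),S((378,84))),part=((330,149),S((369,329))),A=((80,391),S((85,181))),B=((264,396),S((94,319))),C=((432,419),S((82,451))),D=((682,269),F((435,498))))
for k,(a,b) in o.items(): print(k,tri(t,T(a),s,b).round(4))
print('spareL',tri(t,F((161,233)),s,F((419,191))).round(4),'spareR',tri(t,F((646,224)),s,F((525,561))).round(4))
q=dict(tall=(.096,[(53,27),(130,41),(117,118),(35,105)]),part36=(.036,[(281,131),(352,104),(379,165),(308,197)]),A=(.018,[(46,358),(115,357),(115,420),(50,424)]),B=(.012,[(239,362),(300,370),(292,432),(229,421)]),C=(.024,[(396,393),(464,385),(468,448),(403,453)]),D=(.036,[(645,245),(709,236),(719,298),(660,306)]))
q={k:(z,[T(p) for p in v]) for k,(z,v) in q.items()}
q['shelf']=(.012,[F(p) for p in [(224,240),(258,242),(245,375),(210,373)]])
for k,(z,v) in q.items():
    P=np.array([w(t,p,z)[:2] for p in v]); e=np.roll(P,-1,0)-P; print(k,P.mean(0).round(4),'len',np.linalg.norm(e,axis=1).round(3),'ang',np.degrees(np.arctan2(e[:,1],e[:,0])).round(1))
for n,z,p in(('jar',.07,(221,184)),('mug',.09,(585,188)),('bowl',.05,(121,360)),('brushhead',.02,(397,178)),('brushtip',.01,(371,252)),('rib',0,(552,407))): print(n,w(t,F(p),z)[:2].round(3))
E
```

```text
tall [0.6764 0.1224 0.0967]
part [ 0.6429 -0.0542  0.0356]
A [0.4651 0.1247 0.0166]
B [ 0.4628 -0.0082  0.0134]
C [ 0.4468 -0.1288  0.024 ]
D [ 0.5562 -0.3103  0.0362]
spareL [0.625  0.4054 0.0694] spareR [ 0.6597 -0.4306  0.0539]
tall [0.6757 0.1204] len [0.054 0.055 0.056 0.056] ang [-99.5 171.9  81.8 -10.9]
part36 [ 0.6406 -0.0542] len [0.056 0.05  0.057 0.053] ang [ -67.8 -156.6  115.4   22.1]
A [0.4645 0.1234] len [0.05  0.045 0.046 0.048] ang [ -88.5 -178.8   94.1    5.1]
B [ 0.4617 -0.009 ] len [0.045 0.046 0.046 0.044] ang [-96.8 172.8  80.7  -9.1]
C [ 0.4452 -0.1294] len [0.05  0.045 0.047 0.043] ang [ -82.7 -177.2   94.9    6.3]
D [ 0.554  -0.3112] len [0.048 0.046 0.044 0.046] ang [ -81.2 -173.1   98.4   12. ]
shelf [0.508  0.2925] len [0.06  0.236 0.06  0.236] ang [-92.5 177.   87.1  -2.9]
jar [0.711 0.31 ]
mug [ 0.709 -0.311]
bowl [0.412 0.463]
brushhead [0.746 0.009]
brushtip [0.61  0.054]
rib [ 0.337 -0.27 ]
```

The triangulated heights identify everything. The partner is the 36 mm prop, 178 mm from the tall prop, so it's 60 mm short and needs the 24 + 36 spacers.
- **24 mm spacer (C):** top view (474,343), fireclay, at about (0.446, -0.129). The yellow look-alike is at (526,322).
- **36 mm spacer (D):** top view (577,283), fireclay, at about (0.555, -0.311). The blue look-alike is at (513,268).

The close crop confirms both choices. I'm moving to C first.

Call:
play_rows(
  motion=[
    [[0.02, -0.08, 0], [0, 0, -0.01], 100],
    [[0.05, -0.2, 0], [0, 0, -0.02], 100],
    [[0.09, -0.33, 0], [0, 0, -0.03], 100],
    [[0.13, -0.46, 0], [0, 0, -0.045], 100],
    [[0.17, -0.6, 0], [0, 0, -0.06], 100],
    [[0.21, -0.73, 0], [0, 0, -0.075], 100],
    [[0.24, -0.87, 0], [0, 0, -0.09], 100],
    [[0.28, -1, 0], [0, 0, -0.1], 100],
  ],
)

```text
time_s: 0.77
tcp_pos: [0.278, 0.4986, 0.231]
orientation: [-0.858, -3.022, 0.001]
wrist_force: [0.1, -0.9, 1.1]
gripper_width: 0.0851
grasp_force: 0.0
```

Call:
play_rows(
  motion=[
    [[0.035, -0.125, 0], [0, 0, -0.0125], 100],
    [[0.07, -0.25, 0], [0, 0, -0.025], 100],
    [[0.105, -0.375, 0], [0, 0, -0.0375], 100],
    [[0.14, -0.5, 0], [0, 0, -0.05], 100],
    [[0.175, -0.625, 0], [0, 0, -0.0625], 100],
    [[0.21, -0.75, 0], [0, 0, -0.075], 100],
    [[0.245, -0.875, 0], [0, 0, -0.0875], 100],
    [[0.28, -1, 0], [0, 0, -0.1], 100],
  ],
)

```text
time_s: 1.43
tcp_pos: [0.3063, 0.3988, 0.2313]
orientation: [1.093, 2.945, 0.0]
wrist_force: [0.0, 0.6, 0.5]
gripper_width: 0.0852
grasp_force: 0.0
```

Call:
play_rows(
  motion=[
    [[0.035, -0.125, 0], [0, 0, -0.0125], 100],
    [[0.07, -0.25, 0], [0, 0, -0.025], 100],
    [[0.105, -0.375, 0], [0, 0, -0.0375], 100],
    [[0.14, -0.5, 0], [0, 0, -0.05], 100],
    [[0.175, -0.625, 0], [0, 0, -0.0625], 100],
    [[0.21, -0.75, 0], [0, 0, -0.075], 100],
    [[0.245, -0.875, 0], [0, 0, -0.0875], 100],
    [[0.28, -1, 0], [0, 0, -0.1], 100],
  ],
)

```text
time_s: 2.1
tcp_pos: [0.3342, 0.2988, 0.2313]
orientation: [1.321, 2.85, 0.0]
wrist_force: [0.4, -0.3, -1.1]
gripper_width: 0.0854
grasp_force: 0.0
```

Call:
play_rows(
  motion=[
    [[0.035, -0.125, 0], [0, 0, -0.0125], 100],
    [[0.07, -0.25, 0], [0, 0, -0.025], 100],
    [[0.105, -0.375, 0], [0, 0, -0.0375], 100],
    [[0.14, -0.5, 0], [0, 0, -0.05], 100],
    [[0.175, -0.625, 0], [0, 0, -0.0625], 100],
    [[0.21, -0.75, 0], [0, 0, -0.075], 100],
    [[0.245, -0.875, 0], [0, 0, -0.0875], 100],
    [[0.28, -1, 0], [0, 0, -0.1], 100],
  ],
)

```text
time_s: 2.77
tcp_pos: [0.3621, 0.1988, 0.2313]
orientation: [1.541, 2.738, 0.0]
wrist_force: [-1.0, 0.1, -0.1]
gripper_width: 0.0854
grasp_force: 0.0
```

Call:
play_rows(
  motion=[
    [[0.035, -0.125, 0], [0, 0, -0.0125], 100],
    [[0.07, -0.25, 0], [0, 0, -0.025], 100],
    [[0.105, -0.375, 0], [0, 0, -0.0375], 100],
    [[0.14, -0.5, 0], [0, 0, -0.05], 100],
    [[0.175, -0.625, 0], [0, 0, -0.0625], 100],
    [[0.21, -0.75, 0], [0, 0, -0.075], 100],
    [[0.245, -0.875, 0], [0, 0, -0.0875], 100],
    [[0.28, -1, 0], [0, 0, -0.1], 100],
  ],
)

```text
time_s: 3.43
tcp_pos: [0.3899, 0.0989, 0.2313]
orientation: [1.751, 2.608, 0.0]
wrist_force: [0.1, -0.1, 0.1]
gripper_width: 0.0857
grasp_force: 0.0
```

Call:
play_rows(
  motion=[
    [[0.035, -0.125, 0], [0, 0, -0.0125], 100],
    [[0.07, -0.25, 0], [0, 0, -0.025], 100],
    [[0.105, -0.375, 0], [0, 0, -0.0375], 100],
    [[0.14, -0.5, 0], [0, 0, -0.05], 100],
    [[0.175, -0.625, 0], [0, 0, -0.0625], 100],
    [[0.21, -0.75, 0], [0, 0, -0.075], 100],
    [[0.245, -0.875, 0], [0, 0, -0.0875], 100],
    [[0.28, -1, 0], [0, 0, -0.1], 100],
  ],
)

```text
time_s: 4.1
tcp_pos: [0.4178, -0.0011, 0.2313]
orientation: [1.95, 2.463, 0.0]
wrist_force: [0.1, 0.4, -0.2]
gripper_width: 0.0852
grasp_force: 0.0
```

Call:
play_rows(
  motion=[
    [[0.035, -0.125, 0], [0, 0, -0.0125], 100],
    [[0.07, -0.25, 0], [0, 0, -0.025], 100],
    [[0.105, -0.375, 0], [0, 0, -0.0375], 100],
    [[0.14, -0.5, 0], [0, 0, -0.05], 100],
    [[0.175, -0.625, 0], [0, 0, -0.0625], 100],
    [[0.21, -0.75, 0], [0, 0, -0.075], 100],
    [[0.245, -0.875, 0], [0, 0, -0.0875], 100],
    [[0.28, -1, 0], [0, 0, -0.1], 100],
  ],
)

```text
time_s: 4.77
tcp_pos: [0.4463, -0.1012, 0.2313]
orientation: [2.137, 2.303, 0.0]
wrist_force: [0.5, 0.2, -0.3]
gripper_width: 0.0855
grasp_force: 0.0
```

Call:
play_rows(
  motion=[
    [[0, -0.08, -0.12], [0, 0, 0.01], 100],
    [[0, -0.16, -0.25], [0, 0, 0.01], 100],
    [[0, -0.24, -0.4], [0, 0, 0.01], 100],
    [[0, -0.29, -0.55], [0, 0, 0.01], 100],
    [[0, -0.29, -0.7], [0, 0, 0.01], 100],
    [[0, -0.29, -0.85], [0, 0, 0.01], 100],
    [[0, -0.29, -0.95], [0, 0, 0.01], 100],
    [[0, -0.29, -1], [0, 0, 0.01], 100],
  ],
)

```text
time_s: 5.43
tcp_pos: [0.4453, -0.129, 0.1297]
orientation: [-2.116, -2.319, 0.001]
wrist_force: [0.9, 0.3, 0.6]
gripper_width: 0.0856
grasp_force: 0.0
```

Call:
play_rows(
  motion=[
    [[0, 0, -0.13], [0, 0, 0], 100],
    [[0, 0, -0.26], [0, 0, 0], 100],
    [[0, 0, -0.4], [0, 0, 0], 100],
    [[0, 0, -0.54], [0, 0, 0], 100],
    [[0, 0, -0.68], [0, 0, 0], 100],
    [[0, 0, -0.8], [0, 0, 0], 100],
    [[0, 0, -0.9], [0, 0, 0], 100],
    [[0, 0, -1], [0, 0, 0], 100],
  ],
)

```text
time_s: 6.1
tcp_pos: [0.4465, -0.1293, 0.031]
orientation: [2.116, 2.321, 0.0]
wrist_force: [0.3, -0.2, 0.6]
gripper_width: 0.0853
grasp_force: 0.0
```

Call:
play_rows(
  motion=[
    [[0, 0, -0.1], [0, 0, 0], 100],
    [[0, 0, -0.2], [0, 0, 0], 100],
    [[0, 0, -0.3], [0, 0, 0], 100],
    [[0, 0, -0.3], [0, 0, 0], 0],
    [[0, 0, -0.3], [0, 0, 0], 0],
    [[0, 0, -0.3], [0, 0, 0], 0],
    [[0, 0, -0.3], [0, 0, 0], 0],
    [[0, 0, -0.3], [0, 0, 0], 0],
  ],
)

```text
time_s: 6.77
tcp_pos: [0.4469, -0.1295, 0.0022]
orientation: [2.115, 2.32, 0.001]
wrist_force: [-0.3, -0.2, 2.7]
gripper_width: 0.0446
grasp_force: 61.5
```

Call:
play_rows(
  motion=[
    [[0, 0, 0.1], [0, 0, 0], 0],
    [[0, 0, 0.22], [0, 0, 0], 0],
    [[0, 0, 0.35], [0, 0, 0], 0],
    [[0, 0, 0.5], [0, 0, 0], 0],
    [[0, 0, 0.65], [0, 0, 0], 0],
    [[0, 0, 0.8], [0, 0, 0], 0],
    [[0, 0, 0.9], [0, 0, 0], 0],
    [[0, 0, 1], [0, 0, 0], 0],
  ],
)

```text
time_s: 7.43
tcp_pos: [0.4461, -0.129, 0.1026]
orientation: [2.116, 2.321, 0.0]
wrist_force: [-0.3, -0.2, -0.9]
gripper_width: 0.0452
grasp_force: 61.2
```

Call:
play_rows(
  motion=[
    [[0.1, 0.04, 0], [0, 0, 0.01], 0],
    [[0.22, 0.08, 0], [0, 0, 0.02], 0],
    [[0.35, 0.13, 0], [0, 0, 0.03], 0],
    [[0.48, 0.18, 0], [0, 0, 0.045], 0],
    [[0.6, 0.23, 0], [0, 0, 0.06], 0],
    [[0.73, 0.28, 0], [0, 0, 0.075], 0],
    [[0.85, 0.33, 0], [0, 0, 0.09], 0],
    [[0.975, 0.375, 0], [0, 0, 0.1], 0],
  ],
)

```text
time_s: 8.1
tcp_pos: [0.544, -0.0906, 0.1003]
orientation: [-1.925, -2.481, 0.0]
wrist_force: [-0.1, 0.4, -0.2]
gripper_width: 0.0447
grasp_force: 61.0
```

Call:
play_rows(
  motion=[
    [[0.13, 0.05, 0], [0, 0, 0.01], 0],
    [[0.26, 0.1, 0], [0, 0, 0.02], 0],
    [[0.39, 0.15, 0], [0, 0, 0.04], 0],
    [[0.52, 0.2, 0], [0, 0, 0.06], 0],
    [[0.65, 0.25, 0], [0, 0, 0.08], 0],
    [[0.78, 0.3, 0], [0, 0, 0.1], 0],
    [[0.89, 0.34, 0], [0, 0, 0.1], 0],
    [[0.975, 0.375, 0], [0, 0, 0.1], 0],
  ],
)

```text
time_s: 8.77
tcp_pos: [0.6417, -0.0531, 0.1002]
orientation: [-1.726, -2.624, 0.0]
wrist_force: [-0.6, 0.7, -1.3]
gripper_width: 0.0446
grasp_force: 61.0
```

Call:
play_rows(
  motion=[
    [[0, 0, 0], [0, 0, 0], 0],
    [[0, 0, -0.1], [0, 0, 0], 0],
    [[0, 0, -0.2], [0, 0, 0], 0],
    [[0, 0, -0.3], [0, 0, 0], 0],
    [[0, 0, -0.4], [0, 0, 0], 0],
    [[0, 0, -0.5], [0, 0, 0], 0],
    [[0, 0, -0.55], [0, 0, 0], 0],
    [[0, 0, -0.57], [0, 0, 0], 0],
  ],
)

```text
time_s: 9.43
tcp_pos: [0.6399, -0.0539, 0.0425]
orientation: [-1.726, -2.622, 0.001]
wrist_force: [-0.0, 0.3, -0.4]
gripper_width: 0.0449
grasp_force: 61.1
```

Run:
```python
from h import *
c=shot('side','side1'); crop(c,'s1',240,360,150,300,4)
s=env.get_state(); print(s['tcp_pos'],s['gripper_width'],s['wrist_force'])
```

```text
[ 0.64021504 -0.05391247  0.04289745] 0.04486634035609778 [-0.2126387  -0.08593434 -1.28899709]
```

View pics/s1.png

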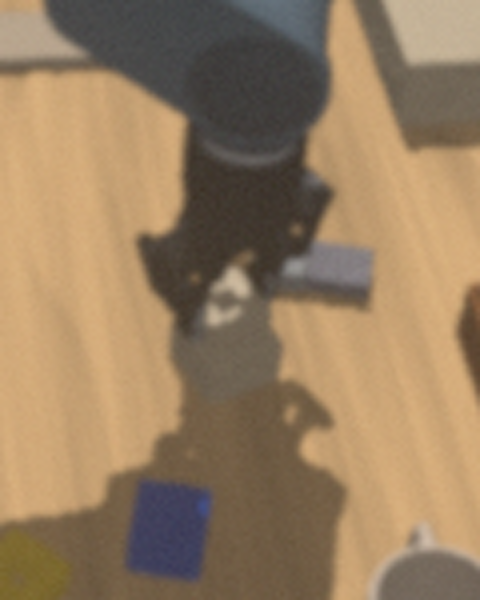

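The spacer is held squarely above the partner in the image, at about (225,310) in the crop. I'm lowering it, releasing it, and then going on to D.

Call:
play_rows(
  motion=[
    [[0, 0, -0.03], [0, 0, 0], 0],
    [[0, 0, -0.06], [0, 0, 0], 0],
    [[0, 0, -0.06], [0, 0, 0], 0],
    [[0, 0, -0.06], [0, 0, 0], 60],
    [[0, 0, -0.06], [0, 0, 0], 80],
    [[0, 0, -0.06], [0, 0, 0], 100],
    [[0, 0, -0.06], [0, 0, 0], 100],
    [[0, 0, 0], [0, 0, 0], 100],
  ],
)

```text
time_s: 10.15
tcp_pos: [0.6402, -0.0538, 0.0434]
orientation: [-1.726, -2.622, 0.001]
wrist_force: [-0.4, 1.0, 0.2]
gripper_width: 0.0855
grasp_force: 0.0
```

Call:
play_rows(
  motion=[
    [[0, 0, 0.1], [0, 0, 0], 100],
    [[0, 0, 0.2], [0, 0, 0], 100],
    [[0, 0, 0.32], [0, 0, 0], 100],
    [[0, 0, 0.45], [0, 0, 0], 100],
    [[0, 0, 0.6], [0, 0, 0], 100],
    [[0, 0, 0.75], [0, 0, 0], 100],
    [[-0.03, -0.1, 0.8], [0, 0, 0], 100],
    [[-0.06, -0.2, 0.8], [0, 0, 0], 100],
  ],
)

```text
time_s: 10.82
tcp_pos: [0.6363, -0.0748, 0.1273]
orientation: [1.724, 2.621, 0.002]
wrist_force: [0.5, 0.4, -0.5]
gripper_width: 0.0854
grasp_force: 0.0
```

Call:
play_rows(
  motion=[
    [[-0.05, -0.12, 0], [0, 0, -0.02], 100],
    [[-0.1, -0.25, 0], [0, 0, -0.04], 100],
    [[-0.15, -0.37, 0], [0, 0, -0.06], 100],
    [[-0.2, -0.5, 0], [0, 0, -0.08], 100],
    [[-0.25, -0.63, 0], [0, 0, -0.1], 100],
    [[-0.3, -0.75, 0], [0, 0, -0.12], 100],
    [[-0.35, -0.88, 0], [0, 0, -0.14], 100],
    [[-0.4, -1, 0], [0, 0, -0.16], 100],
  ],
)

```text
time_s: 11.48
tcp_pos: [0.5944, -0.1755, 0.1242]
orientation: [-2.047, -2.383, 0.0]
wrist_force: [0.3, -0.3, -0.4]
gripper_width: 0.0852
grasp_force: 0.0
```

Call:
play_rows(
  motion=[
    [[-0.05, -0.13, 0], [0, 0, 0], 100],
    [[-0.1, -0.27, 0], [0, 0, 0], 100],
    [[-0.15, -0.42, 0], [0, 0, 0], 100],
    [[-0.2, -0.57, 0], [0, 0, 0], 100],
    [[-0.25, -0.72, 0], [0, 0, 0], 100],
    [[-0.3, -0.87, 0], [0, 0, 0], 100],
    [[-0.35, -1, 0], [0, 0, 0], 100],
    [[-0.38, -1, -0.1], [0, 0, 0], 100],
  ],
)

```text
time_s: 12.15
tcp_pos: [0.5577, -0.2777, 0.1164]
orientation: [2.042, 2.38, -0.0]
wrist_force: [0.8, -0.8, 1.3]
gripper_width: 0.0855
grasp_force: 0.0
```

Run:
```python
from h import *
c=shot('top','top2'); crop(c,'t2',190,400,110,235,3.8)
s=env.get_state(); print(s['tcp_pos'],s['gripper_width'],s['orientation'])
```

```text
[ 0.55561248 -0.27498758  0.11249843] 0.08569044224338074 [-2.04433344e+00 -2.38345374e+00  1.42518834e-04]
```

View pics/t2.png

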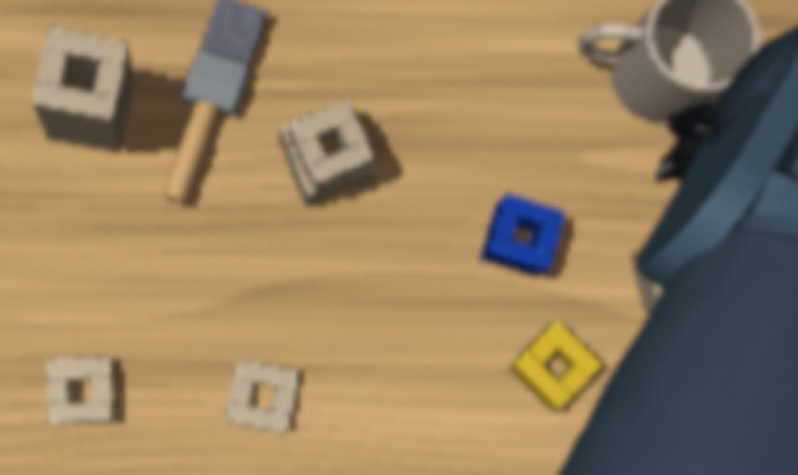

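The 24 mm spacer sits on the partner, with its hole at crop (331,141). D is next.

Call:
play_rows(
  motion=[
    [[-0.01, -0.12, 0], [0, 0, 0], 100],
    [[-0.02, -0.25, 0], [0, 0, 0], 100],
    [[-0.02, -0.37, -0.1], [0, 0, 0], 100],
    [[-0.02, -0.37, -0.22], [0, 0, 0], 100],
    [[-0.02, -0.37, -0.35], [0, 0, 0], 100],
    [[-0.02, -0.37, -0.5], [0, 0, 0], 100],
    [[-0.02, -0.37, -0.65], [0, 0, 0], 100],
    [[-0.02, -0.37, -0.8], [0, 0, 0], 100],
  ],
)

```text
time_s: 12.87
tcp_pos: [0.5546, -0.31, 0.0321]
orientation: [-2.041, -2.386, -0.0]
wrist_force: [-0.6, 1.0, 0.3]
gripper_width: 0.0855
grasp_force: 0.0
```

Call:
play_rows(
  motion=[
    [[0, 0, -0.1], [0, 0, 0], 100],
    [[0, 0, -0.2], [0, 0, 0], 100],
    [[0, 0, -0.28], [0, 0, 0], 100],
    [[0, 0, -0.28], [0, 0, 0], 0],
    [[0, 0, -0.28], [0, 0, 0], 0],
    [[0, 0, -0.28], [0, 0, 0], 0],
    [[0, 0, -0.28], [0, 0, 0], 0],
    [[0, 0, -0.28], [0, 0, 0], 0],
  ],
)

```text
time_s: 13.53
tcp_pos: [0.5559, -0.3117, 0.0077]
orientation: [2.041, 2.385, 0.0]
wrist_force: [0.7, -0.8, 4.6]
gripper_width: 0.0454
grasp_force: 62.4
```

Run:
```python
from h import *
t=load('top2')
T=lambda p:nat(p,3.8,190,110)
print(w(t,T((331,141)),.06))
P=np.array([w(t,T(p),.06)[:2] for p in [(290,125),(350,104),(374,162),(312,191)]]);e=np.roll(P,-1,0)-P;print(P.mean(0),np.linalg.norm(e,axis=1),np.degrees(np.arctan2(e[:,1],e[:,0])))
```

```text
[ 0.64025173 -0.05264111  0.06      ]
[ 0.63705355 -0.05301774] [0.04584193 0.04549281 0.04920753 0.05029558] [ -69.30768001 -158.02367366  116.25478759   18.28283568]
```

Call:
play_rows(
  motion=[
    [[0, 0, 0.1], [0, 0, 0], 0],
    [[0, 0, 0.22], [0, 0, 0], 0],
    [[0, 0, 0.35], [0, 0, 0], 0],
    [[0, 0, 0.5], [0, 0, 0], 0],
    [[0, 0, 0.65], [0, 0, 0], 0],
    [[0, 0, 0.8], [0, 0, 0], 0],
    [[0, 0.05, 0.95], [0, 0, 0], 0],
    [[0.025, 0.12, 1], [0, 0, 0], 0],
  ],
)

```text
time_s: 14.2
tcp_pos: [0.5588, -0.3004, 0.1104]
orientation: [2.04, 2.382, 0.0]
wrist_force: [-0.1, -0.0, -0.8]
gripper_width: 0.045
grasp_force: 61.9
```

Call:
play_rows(
  motion=[
    [[0.03, 0.12, 0], [0, 0, 0.01], 0],
    [[0.06, 0.25, 0], [0, 0, 0.02], 0],
    [[0.1, 0.37, 0], [0, 0, 0.04], 0],
    [[0.14, 0.5, 0], [0, 0, 0.05], 0],
    [[0.18, 0.63, 0], [0, 0, 0.06], 0],
    [[0.22, 0.75, 0], [0, 0, 0.08], 0],
    [[0.26, 0.88, 0], [0, 0, 0.1], 0],
    [[0.3, 1, 0], [0, 0, 0.12], 0],
  ],
)

```text
time_s: 14.87
tcp_pos: [0.5878, -0.1974, 0.106]
orientation: [-1.804, -2.571, -0.0]
wrist_force: [-0.1, 0.1, -0.9]
gripper_width: 0.0453
grasp_force: 61.8
```

Call:
play_rows(
  motion=[
    [[0.05, 0.12, 0], [0, 0, 0.01], 0],
    [[0.1, 0.25, 0], [0, 0, 0.02], 0],
    [[0.15, 0.37, 0], [0, 0, 0.03], 0],
    [[0.2, 0.5, 0], [0, 0, 0.04], 0],
    [[0.25, 0.63, 0], [0, 0, 0.04], 0],
    [[0.3, 0.75, 0], [0, 0, 0.04], 0],
    [[0.34, 0.88, 0], [0, 0, 0.04], 0],
    [[0.38, 1, 0], [0, 0, 0.04], 0],
  ],
)

```text
time_s: 15.53
tcp_pos: [0.6259, -0.0976, 0.1063]
orientation: [-1.727, -2.624, -0.0]
wrist_force: [0.1, -0.7, -0.7]
gripper_width: 0.0453
grasp_force: 61.7
```

Call:
play_rows(
  motion=[
    [[0.05, 0.12, 0], [0, 0, 0], 0],
    [[0.1, 0.25, 0], [0, 0, 0], 0],
    [[0.13, 0.37, 0], [0, 0, 0], 0],
    [[0.15, 0.455, 0], [0, 0, 0], 0],
    [[0.15, 0.455, -0.08], [0, 0, 0], 0],
    [[0.15, 0.455, -0.17], [0, 0, 0], 0],
    [[0.15, 0.455, -0.26], [0, 0, 0], 0],
    [[0.15, 0.455, -0.34], [0, 0, 0], 0],
  ],
)

```text
time_s: 16.2
tcp_pos: [0.6397, -0.0539, 0.0705]
orientation: [-1.728, -2.622, 0.001]
wrist_force: [-0.2, 0.4, -0.7]
gripper_width: 0.0451
grasp_force: 61.8
```

Call:
play_rows(
  motion=[
    [[0, 0, -0.03], [0, 0, 0], 0],
    [[0, 0, -0.05], [0, 0, 0], 0],
    [[0, 0, -0.05], [0, 0, 0], 0],
    [[0, 0, -0.05], [0, 0, 0], 60],
    [[0, 0, -0.05], [0, 0, 0], 80],
    [[0, 0, -0.05], [0, 0, 0], 100],
    [[0, 0, -0.05], [0, 0, 0], 100],
    [[0, 0, 0], [0, 0, 0], 100],
  ],
)

```text
time_s: 16.87
tcp_pos: [0.6397, -0.0534, 0.0712]
orientation: [-1.727, -2.622, 0.001]
wrist_force: [-0.3, 0.2, -0.4]
gripper_width: 0.0852
grasp_force: 0.0
```

Call:
play_rows(
  motion=[
    [[0, 0, 0.1], [0, 0, 0], 100],
    [[0, 0, 0.2], [0, 0, 0], 100],
    [[0, 0, 0.32], [0, 0, 0], 100],
    [[0, 0, 0.45], [0, 0, 0], 100],
    [[0, 0, 0.6], [0, 0, 0], 100],
    [[0, 0, 0.75], [0, 0, 0], 100],
    [[0, 0, 0.9], [0, 0, 0], 100],
    [[-0.02, 0.06, 1], [0, 0, 0], 100],
  ],
)

```text
time_s: 17.53
tcp_pos: [0.6397, -0.0483, 0.1758]
orientation: [1.727, 2.62, 0.002]
wrist_force: [0.5, -0.2, 1.1]
gripper_width: 0.0852
grasp_force: 0.0
```

Call:
play_rows(
  motion=[
    [[-0.05, 0.12, 0], [0, 0, 0.03], 100],
    [[-0.1, 0.25, 0], [0, 0, 0.06], 100],
    [[-0.15, 0.37, 0], [0, 0, 0.09], 100],
    [[-0.2, 0.5, 0], [0, 0, 0.12], 100],
    [[-0.25, 0.63, 0], [0, 0, 0.16], 100],
    [[-0.3, 0.75, 0], [0, 0, 0.2], 100],
    [[-0.35, 0.88, 0], [0, 0, 0.24], 100],
    [[-0.4, 1, 0], [0, 0, 0.27], 100],
  ],
)

```text
time_s: 18.2
tcp_pos: [0.5981, 0.0536, 0.1732]
orientation: [1.132, 2.93, 0.001]
wrist_force: [-0.5, -0.1, -0.6]
gripper_width: 0.0851
grasp_force: 0.0
```

Call:
play_rows(
  motion=[
    [[-0.05, 0.12, 0], [0, 0, 0.03], 100],
    [[-0.1, 0.25, 0], [0, 0, 0.06], 100],
    [[-0.15, 0.37, 0], [0, 0, 0.09], 100],
    [[-0.2, 0.5, 0], [0, 0, 0.12], 100],
    [[-0.25, 0.63, 0], [0, 0, 0.16], 100],
    [[-0.3, 0.75, 0], [0, 0, 0.2], 100],
    [[-0.35, 0.88, 0], [0, 0, 0.24], 100],
    [[-0.4, 1, 0], [0, 0, 0.27], 100],
  ],
)

```text
time_s: 18.87
tcp_pos: [0.558, 0.1537, 0.1729]
orientation: [0.489, 3.103, 0.0]
wrist_force: [0.2, -0.2, -0.8]
gripper_width: 0.0854
grasp_force: 0.0
```

Call:
play_rows(
  motion=[
    [[-0.05, 0.12, 0], [0, 0, 0.03], 100],
    [[-0.1, 0.25, 0], [0, 0, 0.06], 100],
    [[-0.15, 0.37, 0], [0, 0, 0.09], 100],
    [[-0.2, 0.5, 0], [0, 0, 0.12], 100],
    [[-0.25, 0.63, 0], [0, 0, 0.14], 100],
    [[-0.3, 0.75, 0], [0, 0, 0.16], 100],
    [[-0.33, 0.88, 0], [0, 0, 0.171], 100],
    [[-0.35, 1, 0], [0, 0, 0.171], 100],
  ],
)

```text
time_s: 19.53
tcp_pos: [0.523, 0.2539, 0.1723]
orientation: [-0.073, -3.141, -0.0]
wrist_force: [-0.3, -1.3, -0.5]
gripper_width: 0.0856
grasp_force: 0.0
```

Run:
```python
from h import *
c=shot('top','top3'); crop(c,'t3',110,310,80,250,3.5)
s=env.get_state(); print(s['tcp_pos'],s['gripper_width'],s['orientation'])
```

```text
[0.52273547 0.25546839 0.17234774] 0.08506899615413217 [-7.20389182e-02 -3.14065947e+00 -1.84568868e-03]
```

View pics/t3.png

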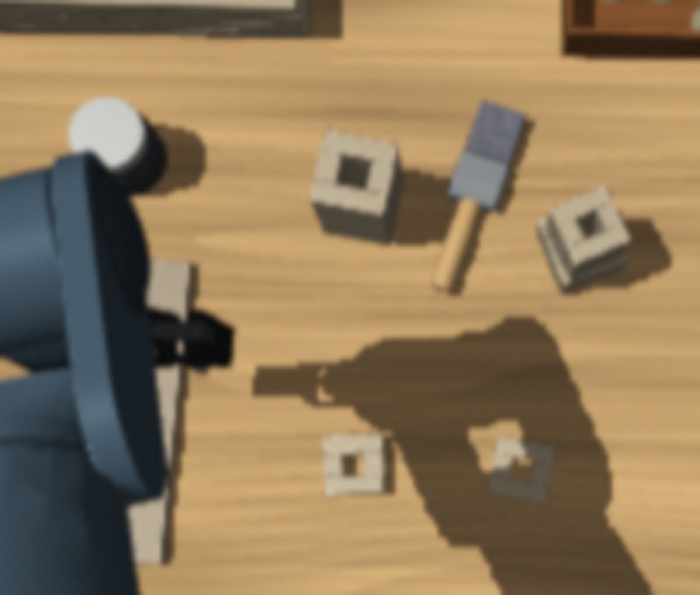

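The stack on the partner looks aligned, with the top hole at crop (592,224). The shelf is under the gripper.

Call:
play_rows(
  motion=[
    [[-0.03, 0.08, 0], [0, 0, 0], 100],
    [[-0.06, 0.16, -0.1], [0, 0, 0], 100],
    [[-0.09, 0.24, -0.22], [0, 0, 0], 100],
    [[-0.12, 0.32, -0.36], [0, 0, 0], 100],
    [[-0.155, 0.39, -0.5], [0, 0, 0], 100],
    [[-0.155, 0.39, -0.67], [0, 0, 0], 100],
    [[-0.155, 0.39, -0.84], [0, 0, 0], 100],
    [[-0.155, 0.39, -1], [0, 0, 0], 100],
  ],
)

```text
time_s: 20.25
tcp_pos: [0.5068, 0.2915, 0.0697]
orientation: [-0.075, -3.139, 0.001]
wrist_force: [0.1, -0.5, -0.0]
gripper_width: 0.0854
grasp_force: 0.0
```

Call:
play_rows(
  motion=[
    [[0, 0, -0.15], [0, 0, 0], 100],
    [[0, 0, -0.27], [0, 0, 0], 100],
    [[0, 0, -0.36], [0, 0, 0], 100],
    [[0, 0, -0.45], [0, 0, 0], 100],
    [[0, 0, -0.5], [0, 0, 0], 100],
    [[0, 0, -0.5], [0, 0, 0], 100],
    [[0, 0, -0.5], [0, 0, 0], 100],
    [[0, 0, -0.5], [0, 0, 0], 100],
  ],
)

```text
time_s: 20.92
tcp_pos: [0.5087, 0.2917, 0.0231]
orientation: [0.075, 3.139, 0.001]
wrist_force: [1.0, 0.3, 0.1]
gripper_width: 0.0852
grasp_force: 0.0
```

Run:
```python
from h import *
c=shot('side','side4'); crop(c,'s4',170,310,90,200,5)
s=env.get_state(); print(s['tcp_pos'],s['gripper_width'],s['orientation'])
t=load('top3'); T=lambda p:nat(p,3.5,110,80)
print('stack',w(t,T((592,224)),.096),'tall',w(t,T((353,171)),.096))
```

```text
[0.5087046  0.29175968 0.02317968] 0.08537482835009741 [7.48507337e-02 3.13907866e+00 9.39326970e-04]
stack [ 0.63900602 -0.05456704  0.096     ] tall [0.67628482 0.1235331  0.096     ]
```

View pics/s4.png

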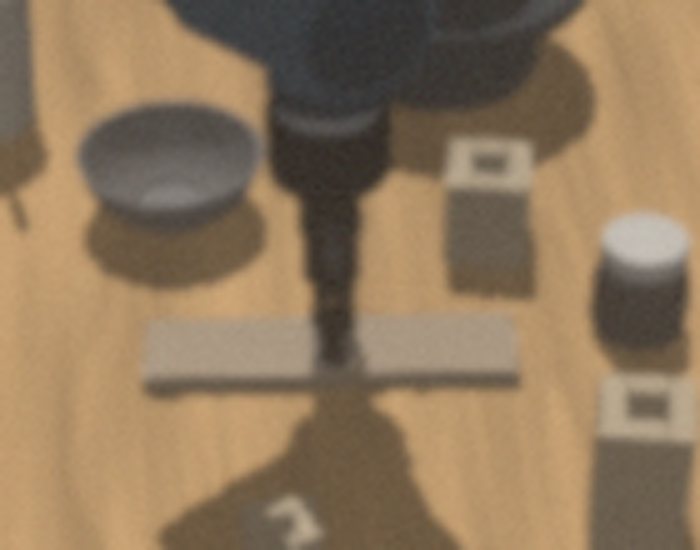

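The shelf spans 145–518 px in the crop and the finger is at 333, so the gripper is centred on it. I'm going down to grip.

Call:
play_rows(
  motion=[
    [[0, 0, -0.08], [0, 0, 0], 100],
    [[0, 0, -0.16], [0, 0, 0], 100],
    [[0, 0, -0.22], [0, 0, 0], 100],
    [[0, 0, -0.25], [0, 0, 0], 80],
    [[0, 0, -0.25], [0, 0, 0], 0],
    [[0, 0, -0.25], [0, 0, 0], 0],
    [[0, 0, -0.25], [0, 0, 0], 0],
    [[0, 0, -0.25], [0, 0, 0], 0],
  ],
)

```text
time_s: 21.63
tcp_pos: [0.5079, 0.2915, -0.0028]
orientation: [0.075, 3.141, 0.0]
wrist_force: [0.5, 0.0, -1.9]
gripper_width: 0.0583
grasp_force: 66.5
```

Call:
play_rows(
  motion=[
    [[0, 0, 0], [0, 0, 0], 0],
    [[0, 0, 0.05], [0, 0, 0], 0],
    [[0, 0, 0.1], [0, 0, 0], 0],
    [[0, 0, 0.15], [0, 0, 0], 0],
    [[0, 0, 0.2], [0, 0, 0], 0],
    [[0, 0, 0.25], [0, 0, 0], 0],
    [[0, 0, 0.3], [0, 0, 0], 0],
    [[0, 0, 0.3], [0, 0, 0], 0],
  ],
)

```text
time_s: 22.3
tcp_pos: [0.5089, 0.2918, 0.0288]
orientation: [0.075, 3.138, 0.001]
wrist_force: [0.5, -0.0, -3.4]
gripper_width: 0.0583
grasp_force: 66.4
```

Call:
play_rows(
  motion=[
    [[0, 0, 0.1], [0, 0, 0], 0],
    [[0, 0, 0.22], [0, 0, 0], 0],
    [[0, 0, 0.35], [0, 0, 0], 0],
    [[0, 0, 0.48], [0, 0, 0], 0],
    [[0, 0, 0.61], [0, 0, 0], 0],
    [[0, 0, 0.74], [0, 0, 0], 0],
    [[0, 0, 0.87], [0, 0, 0], 0],
    [[0, 0, 1], [0, 0, 0], 0],
  ],
)

```text
time_s: 22.97
tcp_pos: [0.508, 0.2915, 0.1289]
orientation: [0.075, 3.14, 0.0]
wrist_force: [2.0, -0.3, -3.3]
gripper_width: 0.0581
grasp_force: 66.2
```

Call:
play_rows(
  motion=[
    [[0.02, -0.03, 0.1], [0, 0, -0.02], 0],
    [[0.05, -0.08, 0.2], [0, 0, -0.06], 0],
    [[0.1, -0.16, 0.25], [0, 0, -0.1], 0],
    [[0.15, -0.24, 0.25], [0, 0, -0.15], 0],
    [[0.2, -0.32, 0.25], [0, 0, -0.2], 0],
    [[0.25, -0.4, 0.25], [0, 0, -0.25], 0],
    [[0.3, -0.49, 0.25], [0, 0, -0.3], 0],
    [[0.35, -0.58, 0.25], [0, 0, -0.35], 0],
  ],
)

```text
time_s: 23.63
tcp_pos: [0.5432, 0.2331, 0.153]
orientation: [0.93, 3.001, 0.0]
wrist_force: [-0.5, -0.0, -3.2]
gripper_width: 0.0582
grasp_force: 66.3
```

Call:
play_rows(
  motion=[
    [[0.07, -0.12, 0], [0, 0, -0.05], 0],
    [[0.15, -0.25, 0], [0, 0, -0.1], 0],
    [[0.22, -0.37, 0], [0, 0, -0.15], 0],
    [[0.3, -0.5, 0], [0, 0, -0.2], 0],
    [[0.37, -0.63, 0], [0, 0, -0.25], 0],
    [[0.45, -0.75, 0], [0, 0, -0.3], 0],
    [[0.52, -0.88, 0], [0, 0, -0.35], 0],
    [[0.6, -1, 0], [0, 0, -0.4], 0],
  ],
)

```text
time_s: 24.3
tcp_pos: [0.6032, 0.1328, 0.1529]
orientation: [-1.812, -2.566, 0.0]
wrist_force: [-0.4, 0.6, -3.6]
gripper_width: 0.058
grasp_force: 66.3
```

Call:
play_rows(
  motion=[
    [[0.07, -0.12, 0], [0, 0, -0.05], 0],
    [[0.15, -0.26, 0], [0, 0, -0.1], 0],
    [[0.23, -0.41, 0], [0, 0, -0.15], 0],
    [[0.31, -0.56, 0], [0, 0, -0.2], 0],
    [[0.39, -0.7, 0], [0, 0, -0.25], 0],
    [[0.46, -0.82, 0], [0, 0, -0.3], 0],
    [[0.52, -0.92, 0], [0, 0, -0.33], 0],
    [[0.555, -1, 0], [0, 0, -0.346], 0],
  ],
)

```text
time_s: 24.97
tcp_pos: [0.659, 0.0325, 0.1529]
orientation: [2.433, 1.987, 0.0]
wrist_force: [0.9, 0.8, -3.4]
gripper_width: 0.058
grasp_force: 66.3
```

Call:
play_rows(
  motion=[
    [[0, 0, 0], [0, 0, 0], 0],
    [[0, 0, -0.06], [0, 0, 0], 0],
    [[0, 0, -0.14], [0, 0, 0], 0],
    [[0, 0, -0.22], [0, 0, 0], 0],
    [[0, 0, -0.3], [0, 0, 0], 0],
    [[0, 0, -0.38], [0, 0, 0], 0],
    [[0, 0, -0.44], [0, 0, 0], 0],
    [[0, 0, -0.48], [0, 0, 0], 0],
  ],
)

```text
time_s: 25.63
tcp_pos: [0.6578, 0.0338, 0.1027]
orientation: [-2.429, -1.99, 0.002]
wrist_force: [0.5, -1.0, -3.1]
gripper_width: 0.0581
grasp_force: 66.3
```

Run:
```python
from h import *
c=shot('side','side5'); crop(c,'s5',230,350,150,260,5)
s=env.get_state(); print(s['tcp_pos'],s['gripper_width'],s['orientation'],s['wrist_force'])
```

```text
[0.65752172 0.03377136 0.10223089] 0.05852534478954465 [-2.42880204 -1.98953086  0.00293322] [-0.94017197 -0.57389666 -3.92086238]
```

View pics/s5.png

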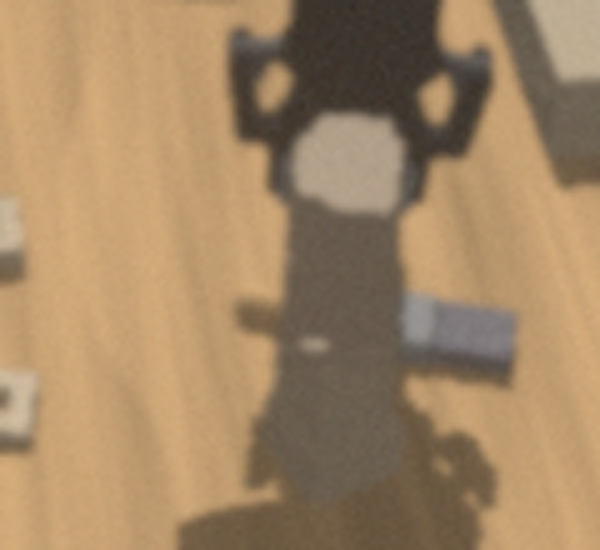

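The shelf hangs over the tall prop and the stack, aligned with both. I'm lowering it until it touches.

Call:
play_rows(
  motion=[
    [[0, 0, -0.02], [0, 0, 0], 0],
    [[0, 0, -0.04], [0, 0, 0], 0],
    [[0, 0, -0.06], [0, 0, 0], 0],
    [[0, 0, -0.08], [0, 0, 0], 0],
    [[0, 0, -0.09], [0, 0, 0], 0],
    [[0, 0, -0.1], [0, 0, 0], 0],
    [[0, 0, -0.1], [0, 0, 0], 0],
    [[0, 0, -0.1], [0, 0, 0], 0],
  ],
)

```text
time_s: 26.35
tcp_pos: [0.6585, 0.0335, 0.0943]
orientation: [2.431, 1.99, 0.0]
wrist_force: [0.1, -0.2, -3.7]
gripper_width: 0.0577
grasp_force: 66.3
```

Not touching yet, so a little lower in small steps.

Call:
play_rows(
  motion=[
    [[0, 0, -0.002], [0, 0, 0], 0],
    [[0, 0, -0.004], [0, 0, 0], 0],
    [[0, 0, -0.006], [0, 0, 0], 0],
    [[0, 0, -0.008], [0, 0, 0], 0],
    [[0, 0, -0.01], [0, 0, 0], 0],
    [[0, 0, -0.012], [0, 0, 0], 0],
    [[0, 0, -0.012], [0, 0, 0], 0],
    [[0, 0, -0.012], [0, 0, 0], 0],
  ],
)

```text
time_s: 27.02
tcp_pos: [0.6585, 0.0335, 0.0931]
orientation: [2.431, 1.99, 0.0]
wrist_force: [-0.8, 0.2, -2.7]
gripper_width: 0.0582
grasp_force: 66.3
```

Touch is just beginning. I'm going down 0.5 mm more, then releasing and rising.

Call:
play_rows(
  motion=[
    [[0, 0, -0.003], [0, 0, 0], 0],
    [[0, 0, -0.006], [0, 0, 0], 0],
    [[0, 0, -0.006], [0, 0, 0], 60],
    [[0, 0, -0.006], [0, 0, 0], 75],
    [[0, 0, -0.006], [0, 0, 0], 85],
    [[0, 0, -0.006], [0, 0, 0], 100],
    [[0, 0, -0.006], [0, 0, 0], 100],
    [[0, 0, -0.006], [0, 0, 0], 100],
  ],
)

```text
time_s: 27.68
tcp_pos: [0.6588, 0.0334, 0.0927]
orientation: [2.43, 1.99, 0.001]
wrist_force: [-0.1, -0.4, -0.2]
gripper_width: 0.0855
grasp_force: 0.0
```

Call:
play_rows(
  motion=[
    [[0, 0, 0.05], [0, 0, 0], 100],
    [[0, 0, 0.12], [0, 0, 0], 100],
    [[0, 0, 0.22], [0, 0, 0], 100],
    [[0, 0, 0.35], [0, 0, 0], 100],
    [[0, 0, 0.5], [0, 0, 0], 100],
    [[0, 0, 0.65], [0, 0, 0], 100],
    [[0, 0, 0.8], [0, 0, 0], 100],
    [[0, 0, 1], [0, 0, 0], 100],
  ],
)

```text
time_s: 28.35
tcp_pos: [0.6582, 0.0336, 0.1938]
orientation: [-2.43, -1.99, 0.001]
wrist_force: [0.7, 0.3, -0.1]
gripper_width: 0.0852
grasp_force: 0.0
```

Call:
play_rows(
  motion=[
    [[-0.12, 0.1, 0.1], [0, 0, 0], 100],
    [[-0.25, 0.2, 0.2], [0, 0, 0], 100],
    [[-0.37, 0.3, 0.3], [0, 0, 0], 100],
    [[-0.5, 0.4, 0.4], [0, 0, 0], 100],
    [[-0.62, 0.5, 0.5], [0, 0, 0], 100],
    [[-0.75, 0.6, 0.6], [0, 0, 0], 100],
    [[-0.87, 0.7, 0.7], [0, 0, 0], 100],
    [[-1, 0.8, 0.8], [0, 0, 0], 100],
  ],
)

```text
time_s: 29.02
tcp_pos: [0.558, 0.1139, 0.2745]
orientation: [2.43, 1.99, 0.002]
wrist_force: [-0.1, 0.2, 0.6]
gripper_width: 0.0857
grasp_force: 0.0
```

Call:
play_rows(
  motion=[
    [[-0.12, 0.12, 0], [0, 0, 0], 100],
    [[-0.25, 0.25, 0], [0, 0, 0], 100],
    [[-0.37, 0.37, 0], [0, 0, 0], 100],
    [[-0.5, 0.5, 0], [0, 0, 0], 100],
    [[-0.62, 0.62, 0], [0, 0, 0], 100],
    [[-0.75, 0.75, 0], [0, 0, 0], 100],
    [[-0.87, 0.87, 0], [0, 0, 0], 100],
    [[-1, 1, 0], [0, 0, 0], 100],
  ],
)

```text
time_s: 29.68
tcp_pos: [0.4569, 0.2144, 0.2716]
orientation: [-2.43, -1.99, 0.002]
wrist_force: [0.1, -0.3, 0.6]
gripper_width: 0.0854
grasp_force: 0.0
```

Run:
```python
from h import *
c=shot('top','top6'); d=shot('side','side6')
a=cv2.resize(c['pixels'][100:200,180:320],None,fx=2.8,fy=2.8,interpolation=cv2.INTER_CUBIC)
b=cv2.resize(d['pixels'][140:280,220:360],None,fx=2.8,fy=2.8,interpolation=cv2.INTER_CUBIC)
o=np.zeros((392,784,3),np.uint8);o[:a.shape[0],:392]=a;o[:b.shape[0],392:]=b
cv2.imwrite('pics/f6.png',o)
```

```text
(no output)
```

View pics/f6.png

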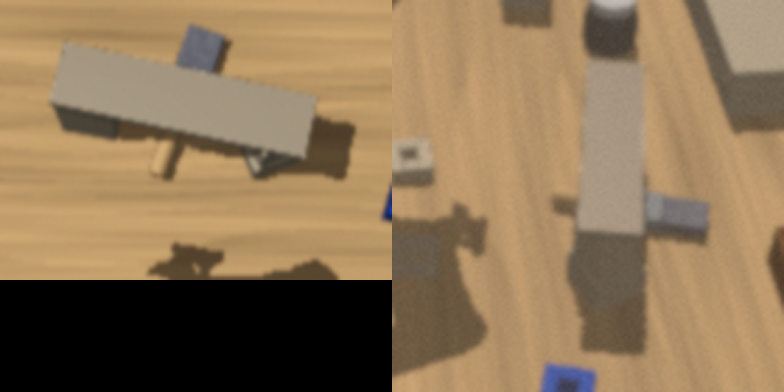

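The shelf lies across the tall prop and the stack and the gripper is clear. I'll check its position once from its corners, (65,42), (317,95), (305,157) and (52,102), and hand in if they fit.

Run:
```python
from h import *
t=load('top6'); P=np.array([w(t,nat(p,2.8,180,100),.108)[:2] for p in [(65,42),(317,95),(305,157),(52,102)]])
e=np.roll(P,-1,0)-P; m=P.mean(0); u=(P[0]+P[3]-P[1]-P[2]);u/=np.linalg.norm(u)
da=np.linalg.norm(m+.09*u-[.676,.122]);db=np.linalg.norm(m-.09*u-[.6408,-.0543])
print(m,np.linalg.norm(e,axis=1),da,db)
if max(da,db)<.013: print(env.hand_in())
```

```text
[0.65697594 0.03184858] [0.23723367 0.05982944 0.23641958 0.05805556] 0.0023041281965977835 0.0026107489197099275
the job is handed in; nothing more can be done
None
```

The job is handed in. The 24 and 36 mm spacers are on the 36 mm partner prop and the shelf lies across both supports, with each support point measured about 3 mm from its prop's centre; the verdict wasn't shown.

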